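Lock the blue probe positioner with the flat driver

TASK

Take the orange flat driver from its white stand and lock the probe positioner with the blue base: set the blade in its slotted lock screw and turn the screw clockwise with the driver as far as it goes. Then put the driver back upright in its stand and let go; leave the lock screw of the black positioner as it is, and do not touch the blue one's screw with the fingers.

Things in the scene. Friction and masses are not known exactly. Their poses are not given: they have to be found in the camera images.
- driver_handle (a point): Flat driver upright in its stand, 0.14 kg. Point: centre of the orange handle, 36 (x) x 26 (y) x 74 mm tall. z up, x along the blade's width. Below it a black disc, 48 mm across, 6 thick, underside 43 mm below the point; then a 10 mm shank; then a steel blade 22 wide (x), 5 thick, 17 tall, tip 108 mm below the point. A half turn makes no difference to blade or slot.
- blue_slot (a point): Lock screw of the positioner with the blue base plate: steel head, 40 mm across, 16 high, on a black dial. Point: centre of the slot's mouth, level with the head's top. z up, x along the slot, turning with it. The slot crosses the whole head, 13 mm deep, 8 wide, flared to 15 at the mouth; seat the tip 6 mm deep or more. A stage 54 mm higher than the point stands 75 mm off, robot side.
- blue_lock (a joint): Turn of the blue positioner's screw, rad, growing clockwise from above: 0 free (pointer dot at green mark), 1.25 hard stop, locked (red mark). Starts at 0 to 0.2, needs about 0.12 N m, stays where left. The blade has about 0.14 rad of play in the slot either way, so turn the driver that much further.
- black_lock (a joint): Turn of the lock screw of the other positioner, same shape but with a black base plate, rad as above. Starts at 0 to 0.2; not to be turned.
- stand_mouth (a point): White stand, a block 80 (x) x 70 (y) x 75 mm, fixed. Point: centre of the mouth of its hole, in the top face; z up. The hole is 34 mm along x, 20 along y, 70 deep. The driver hangs with the underside of its black disc on the top face, handle centre 43 mm above this point, blade width along the hole's x.
Things that resemble listed ones, but are neither listed nor needed, are in the scene too. There is more than one size of the part that bears driver_handle; the job needs the smaller. Of the things that look like the part that bears stand_mouth, the smaller one is meant.

How it is judged:
By the outcome, as a careful person would: the job done as asked, in the order asked, and still so for the second after the job is handed in, with the robot touching nothing.
It also fails if it takes over 58 s, if anything falls off the work surface, if the arm or the gripper's body presses on something with over 40 N, if the wrist force passes 120 N, or if a joint passes its speed limit or range.

ROBOT

A 6-joint arm with a two-finger parallel gripper is mounted at the origin on the work surface. World frame = base frame: x ahead of the robot, y to its left, z up, the work surface at z = 0. Lengths are in mm, angles in degrees, forces in N, time in s.
With the tool pointing down it reaches from about 325 to 775 mm from the base axis. Payload 5.5 kg.
Tool frame: the origin (TCP) lies midway between the tips of the shut fingers; the grasp point (between the pads) lies 19 mm behind it (grip_point_offset is the z of the grasp point in the tool frame, in mm); z points along the fingers, y is the line along which they close (so a half turn about z gives the same grasp; the last joint's range is limited). The gripper opens to 85 mm and grips with 20 to 120 N. Pads are 22 mm wide; open, the fingers measure 114 mm over their backs; the gripper's body (76 mm by 85 mm) begins 54 mm behind the grasp point. The pads swing forward as they close: fully open they stand 13 mm farther back than shut.
Start: joints at [-71.717, 5.22, 70.514, -0, 104.267, -3.249], TCP at [220.211, -558.143, 231.275] pointing down, gripper open.
Joint ranges: [-164.24, 164.24], [-49.07, 125.15], [9.68, 141.18], [-86.29, 266.29], [3.28, 154.24], [-151.56, 151.56]. Speed limits (degrees/s): [147.25, 147.25, 172.46, 180, 180, 180].

INTERFACE

Orientations are given as a 3x3 rotation matrix whose columns are the frame's x, y, z axes.
In Python, from station import * gives the robot as it stands.
- The arm moves only by the shell command python3 -m inch 'ROWS'. ROWS is JSON, a list of rows, each an object with "linear": the shift along the tool's x, y, z in m, a list of three; "yaw": the turn about the tool's z in rad; "claw": the opening in per cent of the stroke, from 0 (shut) to 100 (fully open). A call has 1 to 12 rows; each row shifts and turns the commanded pose from where the row before left it, along the tool's axes as they then stand; what a row does not reach is not made up. A row lasts 1/8 s, in which the tool goes at most 62.5 mm and 10.7 degrees, less where a joint would pass 70% of its speed; a pose out of reach is approached as far as the arm can. A call is refused whole if a number of a shift passes 0.0625 or a number of a turn 0.188, either way. A call with a gripper value outside its range is refused whole. The fingers move at their own pace and stop on an object; the grip force is fixed at half the most. Time passes only in rows, so rows that do not move let the fingers close. It gives the time, the measured TCP pose, the force, the opening and the grip force at its end, in the units of the state.
- state(): the state, without advancing time (a new reading comes with each control period).
- read_camera(name): name is "scene" or "top" or "wrist"; returns a dict with "pixels" (384x512x3 uint8, blue, green, red), "range_z" (384x512 float32, mm along the optical axis (not along the pixel's ray), 0 where there is no reading), "vfov" (degrees; the focal length in pixels is half the picture's height over the tangent of half this angle, whatever the lens; pixels are square), "cx", "cy" (the principal point, pixels), "world_to_cam" (4x4, takes a point from world to camera coordinates). Camera axes: x right, y up, looking along -z (the intrinsics and any distortion apply to the point x, -y, -z); pixel columns grow to the right and rows downward; lengths in mm; the calibration is good to about 2 mm. A picture is of the moment at which its call begins.
- sign_off(): hands the job in; it is judged then, once.
The state is a dict: "clock": time; "joints": joint angles; "qd": joint speeds; "joint_efforts": joint torques, N m; "tool_pos": TCP position; "tcp_rot": TCP orientation; "ft_force": force on the tool from outside, world axes, zero at the start; "wrist_torque": the same for the moment, N m; "finger_gap": opening from 0.0 (shut) to 1.0 (fully open); "finger_force": force on a finger pad.
Only numpy, scipy, OpenCV 4.12 (cv2) and the standard library are available. Lean on these libraries where they do the work, as an engineer would, in place of code of your own. Each camera call takes 0.05 s, during which the arm holds its last target. There are 200 camera calls.

## Working session

There is one attempt and no reset: what is moved stays moved. The work goes in short steps, Python scripts to look and compute and a shell command to move; the robot and the scene stay as the last step left them, time stands still between calls to the robot, and variables do not carry over. Pictures are saved under pics/ and viewed, at most 10 in all, crops included, and the job is handed in when it is done.

```bash
ls; mkdir -p pics
python3 - <<'E'
from station import *
import cv2,numpy as np
ims=[]
for n in("scene","top"):
    c=read_camera(n); np.savez(n,**{k:np.array(v) for k,v in c.items()})
    cv2.imwrite(f"pics/{n}.png",c["pixels"]); print(n,c["vfov"],c["cx"],c["cy"],[k for k in c]);print(np.round(np.array(c["world_to_cam"]),3).tolist())
s=state();print(s)
E
```

```text
pics
scene 48.47677585065736 256.3019830654583 189.64506459687524 ['pixels', 'range_z', 'vfov', 'cx', 'cy', 'world_to_cam']
[[0.582, 0.813, 0.011, -405.372], [-0.634, 0.445, 0.632, 273.701], [0.509, -0.375, 0.775, -1383.973], [0.0, 0.0, 0.0, 1.0]]
top 56.32190630098341 260.5803540526397 193.48349203827007 ['pixels', 'range_z', 'vfov', 'cx', 'cy', 'world_to_cam']
[[-0.016, -1.0, -0.023, 100.3], [0.996, -0.017, 0.083, -600.548], [-0.084, -0.022, 0.996, -941.64], [0.0, 0.0, 0.0, 1.0]]
{'clock': 0.1, 'joints': array([-7.17164599e+01,  5.25804912e+00,  7.05745142e+01,  7.52049974e-04,
        1.04265813e+02, -3.24764959e+00]), 'qd': array([-0.0656184 , -0.0634913 , -0.2608223 , -0.01973048,  0.04846388,
        0.02729036]), 'joint_efforts': array([ 3.11800948e-03, -4.60219145e+01, -4.19218004e+01,  1.87009264e-04,
        1.06557249e-02,  5.03499621e-05]), 'tool_pos': array([ 220.14003355, -557.89316128,  230.27631188]), 'tcp_rot': array([[ 9.30216766e-01,  3.67010205e-01, -5.26574500e-04],
       [ 3.67010566e-01, -9.30215337e-01,  1.63429878e-03],
       [ 1.09976656e-04, -1.71351054e-03, -9.99998526e-01]]), 'ft_force': array([-0.49631141, -0.92111992, -0.10589963]), 'wrist_torque': array([-0.00135319, -0.01462541,  0.03906437]), 'finger_force': 0.0, 'finger_gap': 0.9983858570369889}
```

View pics/scene.png

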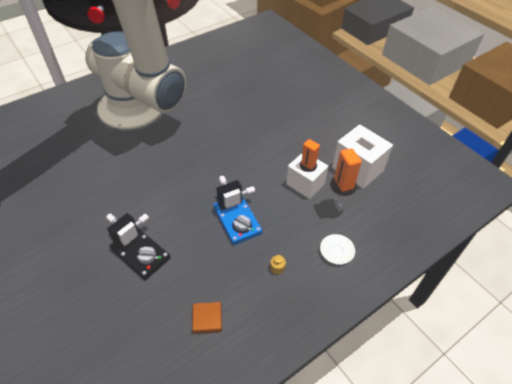

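View pics/top.png

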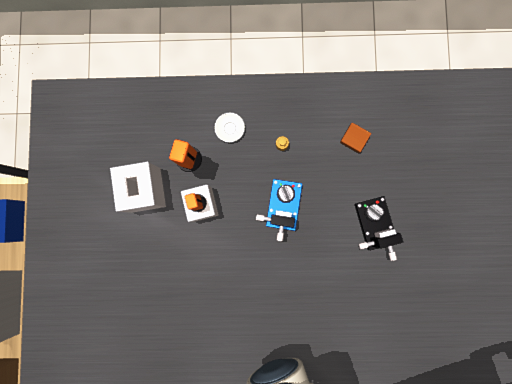

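The small driver stands in the small white stand (scene ~(310,155), top ~(196,203)). The blue positioner's screw is at scene (242,224), top (286,194), with its stage on the robot side. Next I measure both from depth.

```bash
cat > h.py <<'E'
import numpy as np,cv2
def cloud(c):
    "HxWx3 world points from range"
    p=c["pixels"];H,W=p.shape[:2];f=H/2/np.tan(np.radians(float(c["vfov"]))/2)
    v,u=np.mgrid[:H,:W];z=c["range_z"].astype(float)
    P=np.stack([(u-c["cx"])/f*z,-(v-c["cy"])/f*z,-z],-1)
    M=np.array(c["world_to_cam"]);return (P-M[:3,3])@M[:3,:3]
def pix(c,X):
    H=c["pixels"].shape[0];f=H/2/np.tan(np.radians(float(c["vfov"]))/2)
    M=np.array(c["world_to_cam"]);q=M[:3,:3]@np.array(X,float)+M[:3,3]
    return c["cx"]+f*q[0]/-q[2],c["cy"]+f*q[1]/q[2]
def rect(m,xy):
    r=cv2.minAreaRect(xy[m].astype(np.float32));return np.round(r[0],1),np.round(r[1],1),round(r[2],1)
E
python3 - <<'E'
import numpy as np,cv2
from h import *
for n,b in(("top",((180,215,180,222),(272,300,180,205))),("scene",((285,330,138,195),(228,256,212,238)))):
    c=dict(np.load(n+".npz"));P=cloud(c);hsv=cv2.cvtColor(c["pixels"],cv2.COLOR_BGR2HSV)
    ok=c["range_z"]>0;w=np.zeros_like(ok);x0,x1,y0,y1=b[0];w[y0:y1,x0:x1]=1
    org=w&ok&(hsv[...,1]>150)&((hsv[...,0]<20));wh=w&ok&(hsv[...,1]<60)&(hsv[...,2]>120)
    X=P[org];print(n,"orange n",len(X),"zmax",np.percentile(X[:,2],[50,95,99]))
    t=org&(P[...,2]>148);print(" handle top",t.sum(),P[t].mean(0),rect(t,P[...,:2]))
    t=wh&(abs(P[...,2]-75)<6);print(" stand top",t.sum(),rect(t,P[...,:2]),np.median(P[t],0))
    w=np.zeros_like(ok);x0,x1,y0,y1=b[1];w[y0:y1,x0:x1]=1
    g=w&ok&(hsv[...,1]<60)&(hsv[...,2]>90);X=P[g];print(" screw grey",len(X),np.median(X,0),np.percentile(X[:,2],[5,50,95]),rect(g,P[...,:2]))
    print(" table z",np.median(P[60:90 if 0 else 100,200:260] if 0 else P[330:350,150:170],(0,1)))
E
```

```text
top orange n 197 zmax [152.46642145 156.45516913 157.29159424]
 handle top 121 [578.03289524 251.70494176 154.29342788] (array([577. , 251.1]), array([33.7, 23.5]), 15.7)
 stand top 526 (array([577.4, 252.5]), array([80.2, 70.5]), 13.4) [570.81126974 245.00269271  74.92612603]
 screw grey 229 [605.31866412  21.89367921  31.15063215] [ 0.4763128  31.15063215 37.70325315] (array([610.9,  21.6]), array([74.8, 59.9]), 89.2)
 table z [2.13979935e+02 3.69193143e+02 2.77106380e-03]
scene orange n 314 zmax [136.82967461 154.51195029 155.65280816]
 handle top 115 [581.45318976 248.7025276  152.34348745] (array([580.7, 250.1]), array([34.4, 28.6]), 15.3)
 stand top 380 (array([580., 250.]), array([82.3, 73.3]), 14.2) [596.81886063 236.62822337  73.74110964]
 screw grey 212 [606.42339829  23.30441819  29.75266651] [17.54827261 29.75266651 36.09852742] (array([599. ,  31.6]), array([55.4, 93.2]), 54.5)
 table z [ 7.35314774e+02 -2.80735737e+02 -4.64400540e-01]
```

Run:
```python
from station import *
import numpy as np,cv2
c=read_camera("wrist");s=state();M=np.array(c["world_to_cam"])
R=s["tcp_rot"];C=-M[:3,:3].T@M[:3,3];print("cam in tool",R.T@(C-s["tool_pos"]),"look in tool",R.T@(-M[2,:3]),"right",R.T@M[0,:3],c["vfov"])
d=np.array([606,22,280])-s["tool_pos"];print("shift tool",R.T@d)
t=dict(np.load("top.npz"))["pixels"];u=dict(np.load("scene.npz"))["pixels"]
a=cv2.resize(t[170:250,256:316],None,fx=6,fy=6,interpolation=2);b=cv2.resize(u[165:245,205:265],None,fx=6,fy=6,interpolation=2)
cv2.imwrite("pics/z1.png",np.hstack([a,b]))
```

```text
cam in tool [  69.5555708    -0.78031111 -142.06844884] look in tool [-2.76281464e-01  5.42838193e-04  9.61076614e-01] right [-9.19654301e-04  9.99999233e-01 -8.29196343e-04] 66.48157749801321
shift tool [ 571.76900149 -397.92363591  -48.93868781]
```

View pics/z1.png

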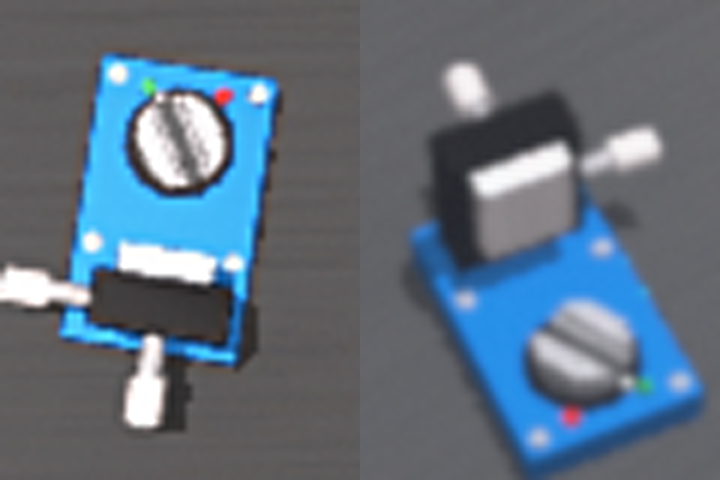

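The crop shows the blue screw's slot running from the pointer dot near green (165,95) to (195,180), so its yaw is about 20°. I go above it.

```bash
python3 -m inch '[{"linear":[0.0476,-0.0332,-0.002],"yaw":0,"claw":100},{"linear":[0.0476,-0.0332,-0.002],"yaw":0,"claw":100},{"linear":[0.0476,-0.0332,0],"yaw":0,"claw":100},{"linear":[0.0476,-0.0332,0],"yaw":0,"claw":100},{"linear":[0.0476,-0.0332,0],"yaw":0,"claw":100},{"linear":[0.0476,-0.0332,0],"yaw":0,"claw":100},{"linear":[0.0476,-0.0332,0],"yaw":0,"claw":100},{"linear":[0.0476,-0.0332,0],"yaw":0,"claw":100},{"linear":[0.0476,-0.0332,0],"yaw":0,"claw":100},{"linear":[0.0476,-0.0332,0],"yaw":0,"claw":100},{"linear":[0.0476,-0.0332,0],"yaw":0,"claw":100},{"linear":[0.0476,-0.0332,0],"yaw":0,"claw":100}]'
python3 -m inch '[{"linear":[0,0,0],"yaw":-0.183,"claw":100},{"linear":[0,0,0],"yaw":-0.183,"claw":100},{"linear":[0,0,0],"yaw":-0.183,"claw":100},{"linear":[0,0,0],"yaw":-0.183,"claw":100},{"linear":[0,0,0],"yaw":-0.183,"claw":100},{"linear":[0,0,0],"yaw":-0.183,"claw":100},{"linear":[0,0,0],"yaw":-0.183,"claw":100},{"linear":[0,0,0],"yaw":-0.183,"claw":100},{"linear":[0,0,0],"yaw":-0.183,"claw":100},{"linear":[0,0,0],"yaw":-0.183,"claw":100},{"linear":[0,0,0],"yaw":-0.183,"claw":100},{"linear":[0,0,0],"yaw":-0.183,"claw":100}]'
python3 -m inch '[{"linear":[0,0,0],"yaw":-0.183,"claw":100},{"linear":[0,0,0],"yaw":-0.183,"claw":100},{"linear":[0,0,0],"yaw":-0.183,"claw":100},{"linear":[0,0,0],"yaw":-0.183,"claw":100},{"linear":[0,0,0],"yaw":-0.183,"claw":100},{"linear":[0,0,0],"yaw":0,"claw":100}]'
python3 - <<'E'
from station import *
import numpy as np,cv2
c=read_camera("wrist");s=state();np.savez("w1",**{k:np.array(v) for k,v in c.items()});cv2.imwrite("pics/w1.png",c["pixels"])
print(s["clock"],s["joints"],s["tool_pos"],s["tcp_rot"][:,0])
E
```

```text
clock: 1.65
tool_pos: [606.1, 23.8, 235.0]
tcp_rot: [[0.93, 0.367, -0.0], [0.367, -0.93, -0.0], [-0.0, 0.0, -1.0]]
ft_force: [0.4, -0.4, 0.7]
finger_gap: 1.001
finger_force: 0.0
clock: 3.15
tool_pos: [605.2, 22.1, 234.8]
tcp_rot: [[-0.845, 0.534, -0.001], [0.534, 0.845, 0.0], [0.001, -0.0, -1.0]]
ft_force: [-0.7, -0.5, 0.5]
finger_gap: 1.0
finger_force: 0.0
clock: 3.9
tool_pos: [605.2, 22.1, 234.8]
tcp_rot: [[-0.942, -0.337, -0.001], [-0.337, 0.942, -0.0], [0.001, 0.0, -1.0]]
ft_force: [0.5, 0.4, 0.3]
finger_gap: 0.999
finger_force: 0.0
3.95 [-1.12696044e+00  6.17752018e+00  6.91235496e+01  4.25816588e-04
  1.04732976e+02 -1.10687569e+02] [605.25364237  22.10265479 234.92149018] [-9.42287061e-01 -3.34805598e-01  5.53363721e-04]
```

View pics/w1.png

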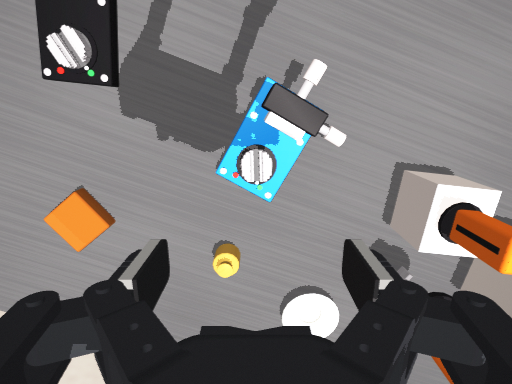

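The blue screw head is at about (257,166), with its slot nearly vertical in the image. Next I measure the centre and angle.

Run:
```python
import numpy as np,cv2
from h import *
c=dict(np.load("w1.npz"));P=cloud(c);p=c["pixels"];hsv=cv2.cvtColor(p,cv2.COLOR_BGR2HSV)
w=np.zeros(p.shape[:2],bool);w[138:194,228:288]=1
g=w&(c["range_z"]>0);z=P[...,2]
d=np.hypot(P[...,0]-606,P[...,1]-22)
print("heights near",np.percentile(z[g&(d<17)],[2,10,30,50,70,90,98]).round(1))
zt=np.percentile(z[g&(d<17)],75);t=g&(abs(z-zt)<3)&(d<26)
(x,y),r=cv2.minEnclosingCircle(P[t][:,:2].astype(np.float32));print("top plane",zt,t.sum(),"circle",x,y,r)
lo=g&(z<zt-4)&(np.hypot(P[...,0]-x,P[...,1]-y)<15)
print("slot low pts",lo.sum(),P[lo].mean(0) if lo.any() else '')
if lo.sum()>10:
    q=cv2.fitLine(P[lo][:,:2].astype(np.float32),cv2.DIST_HUBER,0,.01,.01).ravel();print("slot dir",np.degrees(np.arctan2(q[1],q[0])),q[2:])
cv2.imwrite("pics/z2.png",cv2.resize(p[134:200,224:292],None,fx=8,fy=8,interpolation=2))
np.set_printoptions(linewidth=200)
print((z[146:190:2,238:278:2]).round(0).astype(int))
```

```text
heights near [21.6 22.4 29.4 32.2 35.1 36.1 36.9]
top plane 35.3425503295385 450 circle 601.426513671875 21.944583892822266 20.89055061340332
slot low pts 237 [601.19249254  22.47641019  25.61367233]
slot dir 22.302765 [601.2522    22.480251]
[[19 19 18 20 19 21 19 21 21 21 20 22 22 21 19 19 20 20 19 19]
 [20 18 18 20 20 20 20 21 20 20 20 21 21 20 21 21 18 20 19 19]
 [20 19 19 22 21 23 27 27 24 21 23 29 30 22 21 21 22 19 20 20]
 [20 19 22 22 31 33 31 30 23 23 22 31 34 33 33 21 20 22 20 19]
 [17 21 21 28 37 36 32 31 22 22 22 31 33 34 36 34 21 21 19 20]
 [21 21 19 35 36 36 32 31 22 24 23 31 32 36 36 37 24 22 21 20]
 [22 21 33 37 36 35 33 31 22 23 23 31 31 35 36 36 34 20 21 20]
 [21 20 35 35 35 36 34 31 23 23 23 29 33 36 36 35 36 20 21 21]
 [21 23 36 36 37 36 34 31 23 22 24 31 32 35 36 35 35 22 19 21]
 [22 22 37 35 36 35 34 32 23 23 24 31 32 36 35 36 35 22 21 21]
 [21 22 37 35 37 35 33 32 21 22 23 31 31 35 35 37 35 22 20 23]
 [20 21 38 35 37 36 33 30 23 23 23 31 32 36 36 34 35 22 21 21]
 [21 21 35 36 36 35 34 32 22 22 22 31 32 35 36 33 37 21 21 19]
 [21 23 36 36 35 36 35 30 22 23 22 30 32 35 36 35 36 21 20 19]
 [23 21 20 36 37 36 35 32 22 23 23 30 32 36 35 35 36 21 20 20]
 [20 19 22 21 36 35 36 30 22 24 22 30 32 36 36 35 20 21 20 19]
 [19 20 21 22 36 36 35 30 23 22 22 31 31 35 36 35 22 20 20 19]
 [20 20 20 20 20 35 35 30 22 23 22 25 32 35 36 21 19 21 18 19]
 [21 19 20 20 19 20 19 20 19 21 21 22 21 22 19 21 20 20 20 20]
 [20 19 20 19 20 20 20 19 22 20 21 19 20 20 20 20 20 20 20 18]
 [-2 18 19 21 20 20 19 20 20 19 21 24 21 19 20 21 19 20 20 20]
 [ 0  0 -1 20 19 21 19 20 20 19 23 22 20 19 18 20 18 20 18 20]]
```

View pics/z2.png

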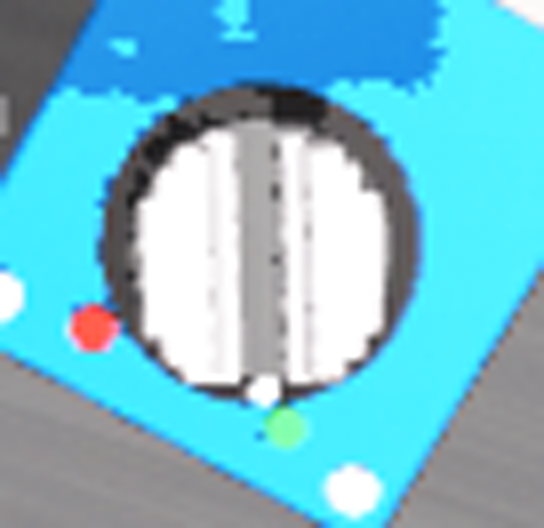

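Slot mouth is (601.4, 22.3, 35.5) at yaw ≈22°, turned about 0.1 rad from green; the heights match the sizes given. Now I go to the driver.

```bash
python3 -m inch '[{"linear":[-0.0104,0.0447,0],"yaw":0,"claw":100},{"linear":[-0.0104,0.0447,0],"yaw":0,"claw":100},{"linear":[-0.0104,0.0447,0],"yaw":0,"claw":100},{"linear":[-0.0104,0.0447,0],"yaw":0,"claw":100},{"linear":[-0.0104,0.0447,0],"yaw":0,"claw":100},{"linear":[0,0,0],"yaw":0.094,"claw":100},{"linear":[0,0,0],"yaw":0,"claw":100},{"linear":[0,0,0],"yaw":0,"claw":100}]'
python3 - <<'E'
from station import *
import numpy as np,cv2
from h import *
c=read_camera("wrist");s=state();np.savez("w2",**{k:np.array(v) for k,v in c.items()});cv2.imwrite("pics/w2.png",c["pixels"])
print(s["clock"],s["joints"][5],s["tool_pos"],s["tcp_rot"][:,0])
P=cloud(c);hsv=cv2.cvtColor(c["pixels"],cv2.COLOR_BGR2HSV);ok=c["range_z"]>0
d=np.hypot(P[...,0]-579,P[...,1]-251)<55
o=ok&d&(hsv[...,1]>120)&((hsv[...,0]<22)|(hsv[...,0]>172));t=o&(P[...,2]>150)
print("handle top",t.sum(),np.median(P[t],0),rect(t,P[...,:2]))
wh=ok&d&(abs(P[...,2]-75)<4);print("stand",wh.sum(),rect(wh,P[...,:2]),np.median(P[wh][:,2]))
bl=ok&d&(hsv[...,2]<60)&(abs(P[...,2]-81)<5);print("disc",bl.sum(),cv2.minEnclosingCircle(P[bl][:,:2].astype(np.float32)) if bl.any() else '')
E
```

```text
clock: 4.95
tool_pos: [578.8, 249.5, 235.2]
tcp_rot: [[-0.969, -0.248, -0.0], [-0.248, 0.969, -0.0], [0.0, -0.0, -1.0]]
ft_force: [-0.2, -0.0, -0.1]
finger_gap: 1.001
finger_force: 0.0
5.0 -84.1347578678324 [578.7996787  249.37403926 235.29948867] [-9.68793190e-01 -2.47870438e-01  1.01396173e-05]
handle top 1316 [575.35837487 251.46047191 154.24289472] (array([576.5, 251.7]), array([34.4, 25.5]), 15.5)
stand 2825 (array([577.3, 251.7]), array([80.6, 70.3]), 13.3) 74.56447952537702
disc 337 ((576.2073974609375, 250.37179565429688), 23.216493606567383)
```

View pics/w2.png

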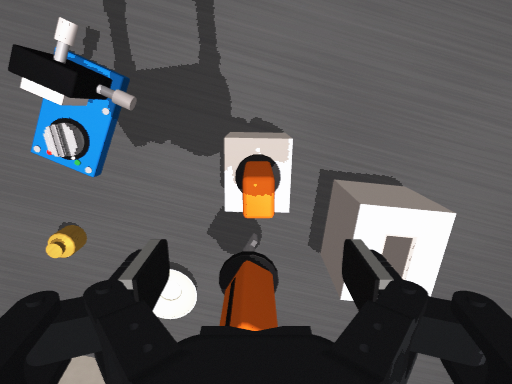

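The small driver is centred at (258,195), with the larger one close by at (250,290). I check the clearance around the descent.

Run:
```python
import numpy as np,cv2
from h import *
R=np.array([[-.9688,-.2479],[-.2479,.9688]]).T
for n in("w2","top","scene"):
    c=dict(np.load(n+".npz"));P=cloud(c)
    q=(P[...,:2]-[577,251.5])@R.T@np.eye(2) if 0 else np.stack([(P[...,:2]-[577,251.5])@np.array([-.9688,-.2479]),(P[...,:2]-[577,251.5])@np.array([-.2479,.9688])],-1)
    if n=="w2": ok=np.arange(384)[:,None]<310
    else: ok=True
    m=(c["range_z"]>0)&ok&(P[...,2]>84)&(P[...,2]<200)&(abs(q[...,0])<130)&(abs(q[...,1])<130)&(np.hypot(q[...,0],q[...,1])>32)
    if n=="w2": m&=~((np.arange(384)[:,None]>235)&((np.arange(512)<200)|(np.arange(512)>320)))
    for lab,k in(("x<0",q[...,0]<-30),("x>30",q[...,0]>30),("y",(abs(q[...,0])<30))):
        a=m&k
        if a.any(): print(n,lab,a.sum(),"tool x",q[a][:,0].min().round(),q[a][:,0].max().round(),"y",q[a][:,1].min().round(),q[a][:,1].max().round(),"z",P[a][:,2].min().round(),P[a][:,2].max().round())
```

```text
w2 x<0 3888 tool x -129.0 -30.0 y -42.0 130.0 z 84.0 180.0
w2 y 386 tool x -30.0 -21.0 y 100.0 130.0 z 84.0 105.0
top x<0 1283 tool x -130.0 -30.0 y -41.0 130.0 z 84.0 200.0
top y 45 tool x -30.0 -22.0 y 101.0 129.0 z 84.0 108.0
scene x<0 1103 tool x -130.0 -30.0 y -46.0 130.0 z 84.0 200.0
scene y 28 tool x -30.0 -23.0 y 99.0 128.0 z 87.0 104.0
```

Run:
```python
import numpy as np,cv2
from h import *
for n in("top","scene"):
    c=dict(np.load(n+".npz"));P=cloud(c);v=P[...,:2]-[577,251.5]
    qx=v@np.array([-.9688,-.2479]);qy=v@np.array([-.2479,.9688])
    hsv=cv2.cvtColor(c["pixels"],cv2.COLOR_BGR2HSV)
    o=(c["range_z"]>0)&(hsv[...,1]>140)&(hsv[...,0]<20)&(qx<-35)&(qx>-170)&(abs(qy)<75)
    for a,b in((20,84),(84,110),(110,150),(150,300)):
        m=o&(P[...,2]>a)&(P[...,2]<b)
        if m.any(): print(n,a,b,m.sum(),"x",np.percentile(qx[m],[2,98]).round(),"y",np.percentile(qy[m],[2,98]).round(),P[m].max(0).round())
```

```text
top 84 110 21 x [-120.  -86.] y [-33.   9.] [703. 286. 110.]
top 110 150 88 x [-123.  -85.] y [-34.  10.] [705. 288. 150.]
top 150 300 422 x [-135.  -86.] y [-34.  12.] [716. 292. 203.]
scene 84 110 51 x [-141.  -92.] y [-37. -12.] [717. 278. 109.]
scene 110 150 198 x [-141.  -92.] y [-38. -14.] [720. 275. 150.]
scene 150 300 460 x [-141.  -92.] y [-37.   1.] [719. 285. 200.]
```

```bash
python3 -m inch '[{"linear":[0.0014,0.0026,0.03],"yaw":0,"claw":100},{"linear":[0,0,0.036],"yaw":0,"claw":100},{"linear":[0,0,0.036],"yaw":0,"claw":100},{"linear":[0,0,0.024],"yaw":0,"claw":100},{"linear":[0,0,0.010],"yaw":0,"claw":100},{"linear":[0,0,0],"yaw":0,"claw":100},{"linear":[0,0,0],"yaw":0,"claw":0},{"linear":[0,0,0],"yaw":0,"claw":0},{"linear":[0,0,0],"yaw":0,"claw":0},{"linear":[0,0,0],"yaw":0,"claw":0},{"linear":[0,0,0],"yaw":0,"claw":0},{"linear":[0,0,0],"yaw":0,"claw":0}]'
python3 -m inch '[{"linear":[0,0,0],"yaw":0,"claw":0},{"linear":[0,0,0],"yaw":0,"claw":0}]'
```

```text
clock: 6.5
tool_pos: [576.9, 252.3, 100.1]
tcp_rot: [[-0.969, -0.249, 0.001], [-0.249, 0.969, 0.0], [-0.001, 0.0, -1.0]]
ft_force: [-0.1, -0.9, 4.9]
finger_gap: 0.297
finger_force: 59.7
clock: 6.75
tool_pos: [576.9, 252.3, 100.0]
tcp_rot: [[-0.969, -0.249, 0.001], [-0.249, 0.969, 0.0], [-0.001, 0.0, -1.0]]
ft_force: [-1.6, -1.0, 4.4]
finger_gap: 0.304
finger_force: 59.8
```

```bash
python3 -m inch '[{"linear":[0,0,-0.01],"yaw":0,"claw":0},{"linear":[0,0,-0.03],"yaw":0,"claw":0},{"linear":[0,0,-0.03],"yaw":0,"claw":0},{"linear":[0,0,-0.03],"yaw":0,"claw":0},{"linear":[0,0,-0.02],"yaw":0,"claw":0},{"linear":[0.0067,-0.0458,0],"yaw":0,"claw":0},{"linear":[0.0067,-0.0458,0],"yaw":0,"claw":0},{"linear":[0.0067,-0.0458,0],"yaw":0,"claw":0},{"linear":[0.0067,-0.0458,0],"yaw":0,"claw":0},{"linear":[0.0067,-0.0458,0],"yaw":0,"claw":0},{"linear":[0,0,0],"yaw":-0.133,"claw":0},{"linear":[0,0,0],"yaw":0,"claw":0}]'
python3 - <<'E'
from station import *
import numpy as np,cv2
c=read_camera("wrist");s=state();np.savez("w3",**{k:np.array(v) for k,v in c.items()})
t=read_camera("scene");np.savez("s3",**{k:np.array(v) for k,v in t.items()})
cv2.imwrite("pics/w3.png",np.hstack([cv2.resize(c["pixels"][80:330,170:345],None,fx=2,fy=2),cv2.resize(t["pixels"][80:267,165:315],(400,500),interpolation=2)]))
print(s["clock"],s["joints"][5],s["tool_pos"],s["tcp_rot"][:,0],s["ft_force"],s["wrist_torque"])
E
```

```text
clock: 8.25
tool_pos: [600.9, 21.5, 218.6]
tcp_rot: [[-0.928, -0.373, -0.002], [-0.373, 0.928, 0.0], [0.001, 0.001, -1.0]]
ft_force: [-0.6, 0.3, -1.1]
finger_gap: 0.298
finger_force: 59.5
8.3 -113.00375240264354 [600.89635778  22.08491212 218.75170478] [-0.92807293 -0.37239697  0.00107   ] [-0.26876785  0.92898295 -0.99041987] [ 0.07167123 -0.01270539  0.04716734]
```

View pics/w3.png

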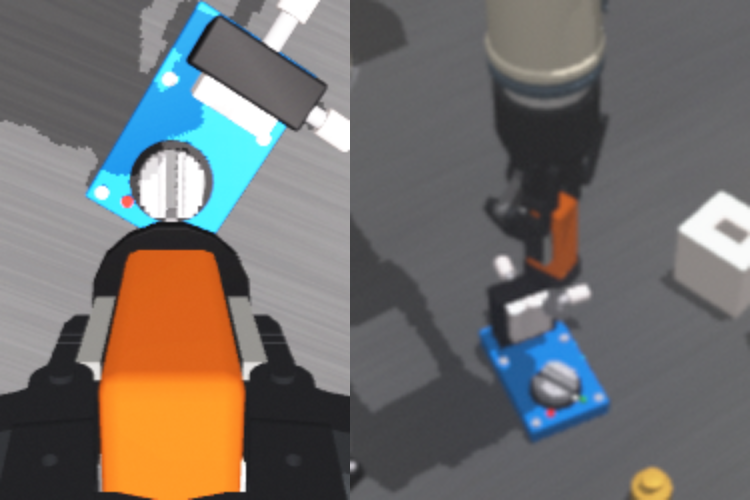

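The driver hangs straight in the grip and lines up with the slot (crop column ~172). Descending.

```bash
python3 -m inch '[{"linear":[0,0,0.024],"yaw":0,"claw":0},{"linear":[0,0,0.028],"yaw":0,"claw":0},{"linear":[0,0,0.024],"yaw":0,"claw":0},{"linear":[0,0,0.008],"yaw":0,"claw":0},{"linear":[0,0,0],"yaw":0,"claw":0},{"linear":[0,0,0.004],"yaw":0,"claw":0},{"linear":[0,0,0.004],"yaw":0,"claw":0},{"linear":[0,0,0.003],"yaw":0,"claw":0},{"linear":[0,0,0.003],"yaw":0,"claw":0},{"linear":[0,0,0],"yaw":0,"claw":0}]'
```

```text
clock: 9.6
tool_pos: [600.9, 22.0, 120.8]
tcp_rot: [[-0.927, -0.375, -0.001], [-0.375, 0.927, 0.0], [0.001, 0.0, -1.0]]
ft_force: [-0.1, -0.2, -1.7]
finger_gap: 0.295
finger_force: 59.6
```

```bash
python3 -m inch '[{"linear":[0,0,0.002],"yaw":0,"claw":0},{"linear":[0,0,0.002],"yaw":0,"claw":0},{"linear":[0,0,0.001],"yaw":0,"claw":0},{"linear":[0,0,0],"yaw":0,"claw":0}]'; python3 -c "
from station import *
s=state();print(s['joints'][5],s['tool_pos'],s['ft_force'],s['wrist_torque'])"
```

```text
clock: 10.1
tool_pos: [601.0, 22.0, 116.1]
tcp_rot: [[-0.927, -0.375, -0.0], [-0.375, 0.927, 0.0], [0.0, 0.0, -1.0]]
ft_force: [-0.3, -0.3, -2.0]
finger_gap: 0.296
finger_force: 59.6
-113.15336784015493 [601.04649399  22.03143309 116.12209364] [-0.25925126 -0.29145055 -1.96223994] [-0.033784   -0.04254915 -0.04243362]
```

```bash
python3 -m inch '[{"linear":[0,0,0],"yaw":0.1,"claw":0},{"linear":[0,0,0],"yaw":0.1,"claw":0},{"linear":[0,0,0],"yaw":0.1,"claw":0},{"linear":[0,0,0],"yaw":0.1,"claw":0},{"linear":[0,0,0],"yaw":0.1,"claw":0},{"linear":[0,0,0],"yaw":0,"claw":0}]'; python3 -c "
from station import *
s=state();print(s['joints'][5],s['tool_pos'],s['ft_force'],s['wrist_torque'])"
python3 -m inch '[{"linear":[0,0,0],"yaw":0.1,"claw":0},{"linear":[0,0,0],"yaw":0.1,"claw":0},{"linear":[0,0,0],"yaw":0.1,"claw":0},{"linear":[0,0,0],"yaw":0.1,"claw":0},{"linear":[0,0,0],"yaw":0.1,"claw":0},{"linear":[0,0,0],"yaw":0.1,"claw":0},{"linear":[0,0,0],"yaw":0.05,"claw":0},{"linear":[0,0,0],"yaw":0,"claw":0}]'; python3 -c "
from station import *
s=state();print(s['joints'][5],s['tool_pos'],s['ft_force'],s['wrist_torque'])"
```

```text
clock: 10.85
tool_pos: [601.2, 22.4, 116.4]
tcp_rot: [[-0.993, 0.114, 0.0], [0.114, 0.993, 0.001], [-0.0, 0.001, -1.0]]
ft_force: [0.4, 1.9, -1.5]
finger_gap: 0.298
finger_force: 59.6
-84.56389003422127 [601.19774548  22.39314149 116.38021062] [ 0.39252406  1.92661417 -1.52202514] [ 0.30249045 -0.0744569   0.05248741]
clock: 11.85
tool_pos: [601.5, 22.7, 116.4]
tcp_rot: [[-0.723, 0.691, 0.001], [0.691, 0.723, 0.001], [0.0, 0.002, -1.0]]
ft_force: [1.7, 3.5, -2.6]
finger_gap: 0.296
finger_force: 59.6
-47.397751060018834 [601.50470723  22.72487865 116.41012357] [ 1.70918638  3.5116996  -2.58694056] [ 0.85217211 -0.45112627  0.07254455]
```

```bash
for i in 1; do python3 -m inch '[{"linear":[0,0,0],"yaw":0.07,"claw":0},{"linear":[0,0,0],"yaw":0.07,"claw":0},{"linear":[0,0,0],"yaw":0,"claw":0}]'; python3 -c "
from station import *
s=state();print(s['joints'][5],s['tool_pos'],s['ft_force'],s['wrist_torque'])"; python3 -m inch '[{"linear":[0,0,0],"yaw":0.06,"claw":0},{"linear":[0,0,0],"yaw":0,"claw":0}]'; python3 -c "
from station import *
s=state();print(s['joints'][5],s['tool_pos'],s['ft_force'],s['wrist_torque'])";done
```

```text
clock: 12.22
tool_pos: [601.6, 22.7, 116.4]
tcp_rot: [[-0.619, 0.785, 0.001], [0.785, 0.619, 0.001], [0.0, 0.002, -1.0]]
ft_force: [2.7, 2.8, -2.7]
finger_gap: 0.299
finger_force: 59.7
-39.38891417792615 [601.56217043  22.68873583 116.41542724] [ 2.67061922  2.77077477 -2.74882222] [ 1.04284513 -0.76390126  0.03555937]
clock: 12.48
tool_pos: [601.6, 22.7, 116.4]
tcp_rot: [[-0.571, 0.821, 0.001], [0.821, 0.571, 0.001], [0.0, 0.002, -1.0]]
ft_force: [2.8, 3.6, -3.2]
finger_gap: 0.297
finger_force: 59.7
-35.95929347288543 [601.59807052  22.70363293 116.40692599] [ 2.84613861  3.58842737 -3.24857061] [ 0.99829783 -0.7862607   0.17382041]
```

```bash
P='from station import *
s=state();print(s["joints"][5],s["tool_pos"],s["ft_force"],s["wrist_torque"])'
python3 -m inch '[{"linear":[0,0,0],"yaw":0.05,"claw":0},{"linear":[0,0,0],"yaw":0,"claw":0}]'; python3 -c "$P"
python3 -m inch '[{"linear":[0,0,0],"yaw":0.05,"claw":0},{"linear":[0,0,0],"yaw":0,"claw":0}]'; python3 -c "$P"
python3 - <<'E'
from station import *
import numpy as np,cv2
c=read_camera("scene");t=read_camera("top");w=read_camera("wrist")
cv2.imwrite("pics/t4.png",np.hstack([cv2.resize(a,(256,500),interpolation=2) if 0 else cv2.resize(a,(390,400),interpolation=2) for a in(c["pixels"][195:257,212:272],w["pixels"][100:300,160:355])]))
E
```

```text
clock: 12.72
tool_pos: [601.6, 22.8, 116.4]
tcp_rot: [[-0.53, 0.848, 0.001], [0.848, 0.53, 0.001], [0.0, 0.002, -1.0]]
ft_force: [2.5, 4.0, -3.4]
finger_gap: 0.3
finger_force: 59.7
-33.131413434128895 [601.62523978  22.76033014 116.38292209] [ 2.52345343  3.96140837 -3.3752318 ] [ 1.04559329 -0.85914728  0.53404387]
clock: 12.98
tool_pos: [601.7, 22.8, 116.4]
tcp_rot: [[-0.488, 0.873, 0.001], [0.873, 0.488, 0.001], [0.0, 0.002, -1.0]]
ft_force: [3.4, 4.2, -3.1]
finger_gap: 0.299
finger_force: 59.8
-30.30552565439256 [601.6532357   22.77302352 116.4062228 ] [ 3.40685927  4.22004566 -3.08585884] [ 0.98802118 -0.84770132  0.92994526]
```

View pics/t4.png

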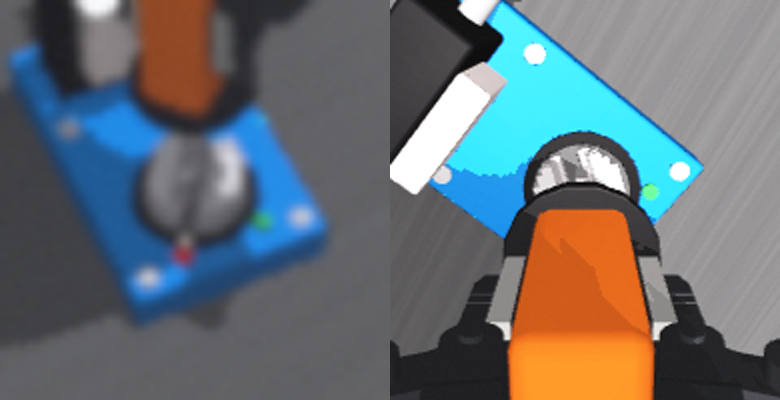

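The pointer dot is at the red mark (scene crop (182,250)) and the torque rises steeply, so it is at the hard stop. I unwind into the play, lift out and turn back aloft.

```bash
python3 -m inch '[{"linear":[0,0,0],"yaw":-0.1,"claw":0},{"linear":[0,0,0],"yaw":-0.1,"claw":0},{"linear":[0,0,0],"yaw":0,"claw":0}]'; python3 -c '
from station import *
s=state();print(s["joints"][5],s["tool_pos"],s["ft_force"],s["wrist_torque"])'
python3 -m inch '[{"linear":[0,0,-0.006],"yaw":0,"claw":0},{"linear":[0,0,-0.014],"yaw":0,"claw":0},{"linear":[0,0,-0.03],"yaw":0,"claw":0},{"linear":[0,0,-0.03],"yaw":0,"claw":0},{"linear":[0,0,-0.025],"yaw":-0.159,"claw":0},{"linear":[0,0,0],"yaw":-0.159,"claw":0},{"linear":[0,0,0],"yaw":-0.159,"claw":0},{"linear":[0,0,0],"yaw":-0.159,"claw":0},{"linear":[0,0,0],"yaw":-0.159,"claw":0},{"linear":[0,0,0],"yaw":-0.159,"claw":0},{"linear":[0,0,0],"yaw":-0.159,"claw":0},{"linear":[0,0,0],"yaw":0,"claw":0}]'
python3 - <<'E'
from station import *
import numpy as np,cv2
from h import *
c=read_camera("scene");t=read_camera("wrist");s=state();np.savez("w5",**{k:np.array(v) for k,v in t.items()})
cv2.imwrite("pics/t5.png",np.hstack([cv2.resize(a,(390,400),interpolation=2) for a in(c["pixels"][140:257,195:309],t["pixels"][100:300,160:355])]))
print(s["tool_pos"],s["tcp_rot"][:,0],s["ft_force"],s["wrist_torque"])
P=cloud(t);hsv=cv2.cvtColor(t["pixels"],cv2.COLOR_BGR2HSV)
d=np.hypot(P[...,0]-s["tool_pos"][0],P[...,1]-s["tool_pos"][1])<40
m=(t["range_z"]>0)&d&(hsv[...,1]>120)&(hsv[...,0]<22)&(P[...,2]>s["tool_pos"][2]+50)
print("handle top",m.sum(),np.median(P[m],0),rect(m,P[...,:2]))
E
```

```text
clock: 13.5
tool_pos: [601.2, 22.4, 116.4]
tcp_rot: [[-0.649, 0.761, 0.0], [0.761, 0.649, 0.001], [0.0, 0.001, -1.0]]
ft_force: [2.1, 3.7, -2.1]
finger_gap: 0.297
finger_force: 59.8
-41.60959397109539 [601.20034032  22.42851852 116.42153951] [ 2.07195445  3.67462235 -2.05789632] [ 0.97947751 -0.44165507  0.05829984]
clock: 15.0
tool_pos: [601.0, 21.3, 222.4]
tcp_rot: [[-0.97, -0.242, 0.001], [-0.242, 0.97, -0.001], [-0.0, -0.001, -1.0]]
ft_force: [-0.6, -0.4, -1.9]
finger_gap: 0.296
finger_force: 60.1
[601.03907152  21.5714285  222.03532141] [-9.70576258e-01 -2.40793801e-01 -2.68777405e-04] [ 0.36277371 -0.46206199 -1.93322989] [0.04299677 0.03757024 0.03605665]
handle top 4524 [593.37435667  20.42455745 276.39927594] (array([595.7,  20.9]), array([25.9, 26.2]), 14.1)
```

View pics/t5.png

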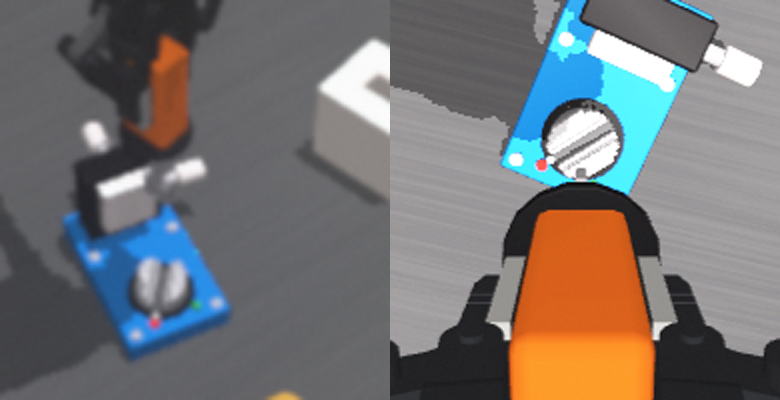

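The screw stays at the red mark ((153,322) in the scene crop, (541,165) in the wrist crop) and the driver is still square in the grip. Now I return it to the stand.

```bash
python3 -m inch '[{"linear":[-0.0064,0.046,0],"yaw":0,"claw":0},{"linear":[-0.0064,0.046,0],"yaw":0,"claw":0},{"linear":[-0.0064,0.046,0],"yaw":0,"claw":0},{"linear":[-0.0064,0.046,0],"yaw":0,"claw":0},{"linear":[-0.0064,0.046,0],"yaw":-0.007,"claw":0},{"linear":[0,0,0],"yaw":0,"claw":0},{"linear":[0,0,0.02],"yaw":0,"claw":0},{"linear":[0,0,0.025],"yaw":0,"claw":0},{"linear":[0,0,0],"yaw":0,"claw":0}]'
```

```text
clock: 16.23
tool_pos: [575.0, 251.4, 173.7]
tcp_rot: [[-0.969, -0.249, -0.005], [-0.249, 0.969, -0.002], [0.005, -0.001, -1.0]]
ft_force: [-1.0, 0.5, -2.3]
finger_gap: 0.296
finger_force: 60.3
```

```bash
python3 -m inch '[{"linear":[0,0,0],"yaw":0,"claw":0},{"linear":[-0.0003,0.0006,0.02],"yaw":0,"claw":0},{"linear":[0,0,0.025],"yaw":0,"claw":0},{"linear":[0,0,0.02],"yaw":0,"claw":0},{"linear":[0,0,0.005],"yaw":0,"claw":0},{"linear":[0,0,0],"yaw":0,"claw":0}]'
```

```text
clock: 16.98
tool_pos: [576.0, 253.5, 106.2]
tcp_rot: [[-0.968, -0.251, -0.0], [-0.251, 0.968, -0.0], [0.0, -0.0, -1.0]]
ft_force: [0.6, 0.4, -1.0]
finger_gap: 0.297
finger_force: 60.3
```

```bash
python3 -m inch '[{"linear":[-0.0006,-0.0014,0],"yaw":0,"claw":0},{"linear":[0,0,0.003],"yaw":0,"claw":0},{"linear":[0,0,0.002],"yaw":0,"claw":0},{"linear":[0,0,0.001],"yaw":0,"claw":0},{"linear":[0,0,0],"yaw":0,"claw":0},{"linear":[0,0,0],"yaw":0,"claw":0}]'
```

```text
clock: 17.73
tool_pos: [576.9, 252.3, 100.3]
tcp_rot: [[-0.968, -0.251, 0.0], [-0.251, 0.968, 0.0], [-0.0, 0.0, -1.0]]
ft_force: [-0.7, -0.3, -2.1]
finger_gap: 0.297
finger_force: 60.3
```

```bash
python3 -m inch '[{"linear":[0,0,0.0006],"yaw":0,"claw":0},{"linear":[0,0,0],"yaw":0,"claw":0},{"linear":[0,0,0],"yaw":0,"claw":0},{"linear":[0,0,0],"yaw":0,"claw":60},{"linear":[0,0,0],"yaw":0,"claw":100},{"linear":[0,0,0],"yaw":0,"claw":100},{"linear":[0,0,0],"yaw":0,"claw":100},{"linear":[0,0,0],"yaw":0,"claw":100},{"linear":[0,0,0],"yaw":0,"claw":100},{"linear":[0,0,0],"yaw":0,"claw":100}]'
python3 -m inch '[{"linear":[0,0,-0.02],"yaw":0,"claw":100},{"linear":[0,0,-0.04],"yaw":0,"claw":100},{"linear":[0,0,-0.04],"yaw":0,"claw":100},{"linear":[0,0,-0.04],"yaw":0,"claw":100},{"linear":[0,0,0],"yaw":0,"claw":100},{"linear":[0,0,0],"yaw":0,"claw":100},{"linear":[0,0,0],"yaw":0,"claw":100}]'
python3 - <<'E'
from station import *
import numpy as np,cv2
from h import *
c=read_camera("scene");t=read_camera("wrist")
P=cloud(t);hsv=cv2.cvtColor(t["pixels"],cv2.COLOR_BGR2HSV)
d=np.hypot(P[...,0]-577,P[...,1]-251.5)<45
m=(t["range_z"]>0)&d&(hsv[...,1]>120)&(hsv[...,0]<22)&(P[...,2]>150)
print("handle top",m.sum(),np.median(P[m],0),rect(m,P[...,:2]))
cv2.imwrite("pics/t6.png",np.hstack([cv2.resize(c["pixels"][125:275,190:340],(390,400),interpolation=2),cv2.resize(t["pixels"],(410,400))]))
E
```

```text
clock: 18.98
tool_pos: [576.9, 252.3, 99.7]
tcp_rot: [[-0.968, -0.251, -0.0], [-0.251, 0.968, -0.0], [0.0, -0.0, -1.0]]
ft_force: [0.2, 0.7, 0.4]
finger_gap: 1.0
finger_force: 0.0
clock: 19.85
tool_pos: [576.5, 252.2, 238.1]
tcp_rot: [[-0.968, -0.251, -0.002], [-0.251, 0.968, -0.001], [0.003, -0.0, -1.0]]
ft_force: [-0.1, 0.9, -0.5]
finger_gap: 0.999
finger_force: 0.0
handle top 1016 [572.12115486 250.4063977  154.10697626] (array([576.4, 252.5]), array([34.8, 25.8]), 15.4)
```

View pics/t6.png

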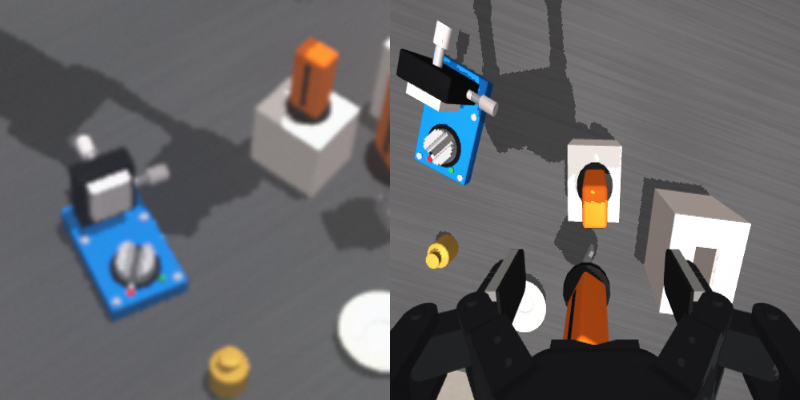

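The driver stands upright in its stand with its top at 154 mm, as before. The blue screw is at red and the robot is clear of everything.

```bash
python3 -c "
from station import *
print(sign_off())"
```

```text
the job is handed in; nothing more can be done
None
```

The blue positioner's screw is turned to its hard stop at the red mark, the driver is back upright in its stand and released, and the job is handed in at about 20 s on the robot's clock; the black positioner's screw was not touched.

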